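# Wedge a spring clip off the fixture's rod

## Robot

A 6-joint arm with a two-finger parallel gripper is mounted at the origin on a cart in front of the work surface, level with it; the furniture and walls round the work are solid. World frame = base frame: x ahead of the robot, y to its left, z up, the work surface at z = 0. Lengths are in mm, angles in rad, forces in N, time in s.
With the tool pointing down it reaches from about 400 to 925 mm from the base axis. Payload 12.5 kg.
Tool frame: the origin (TCP) lies where the fingers leave the gripper's body, on its centre line; the fingertips stand 78 mm ahead of it and the grasp point (between the pads) lies 59 mm ahead of it (env.tip_extent is the distance from the TCP to the fingertips, in mm); z points along the fingers, y is the direction in which the jaws open and shut (so a half turn about z gives the same grasp; the last joint's range is limited). The gripper opens to 95 mm and grips with 3 to 60 N. Pads are 20 mm wide; open, the fingers measure 119 mm over their backs; the gripper's body (75 mm by 180 mm) begins 59 mm behind the grasp point.
Start: joints at [-1.378, 0.491, 1.559, -0, 1.092, -0.106], TCP at [184.005, -597.311, 292.261] pointing down, gripper open.
Joint ranges: [-3.1, 3.1], [-0.84, 2.19], [0.05, 2.79], [-1.13, 4.28], [0.06, 2.93], [-2.69, 2.69]. Speed limits (rad/s): [2.22, 2.22, 2.79, 3.14, 3.14, 3.14].

## Interface

Orientations are given as [roll, pitch, yaw] about the fixed x, y, z axes, in that order (R = Rz(yaw) Ry(pitch) Rx(roll)).
In Python, from cell import env gives the robot as it stands. The module is installed in compiled form; this text tells all that it offers.
- The arm moves only by the tool play_rows, never from a script. Its argument "targets" is a list of rows, each an object with "linear": the shift along the tool's x, y, z in mm, a list of three; "turn": the turn about the tool's z in rad. A call has 1 to 20 rows; each row is the pose to reach, as a shift and turn from the pose commanded when the call began, along the tool's axes at that moment; what a row does not reach only later rows make up. A row lasts 1/8 s, in which the tool goes at most 62.5 mm and 10.7 degrees, less where a joint would pass 70% of its speed; a pose out of reach is approached as far as the arm can. A call with a gripper value outside its range is refused whole. "hand" is the finger opening in mm, from 0 to 95.1, set as the call begins (left out, the last holds). The fingers move at their own pace and stop on an object; the grip force is fixed at half the most. Time passes only in rows, so rows that repeat a pose let the fingers close. It gives the time, the measured TCP pose, the force and the opening at its end, in the units of the state.
- env.state(): the state, without advancing time (a new reading comes with each control period).
- env.read_camera(name): name is "scene" or "top" or "wrist"; returns (picture, depth): 420x560x3 uint8, red, green, blue; 420x560 float32, mm along the optical axis (not along the pixel's ray), 0 where there is no reading.
- env.camera_params(name): a dict with "fx", "fy", "cx", "cy" (pixels), "R" (3x3) and "t" (3): a world point X has camera coordinates R X + t. Camera axes: x right, y down, z forward; pixel columns grow to the right and rows downward; lengths in mm; the calibration is good to about 2 mm. A picture is of the moment at which its call begins: read the wrist's pose just before it. camera_params takes no time and is no camera call; for the wrist camera it gives the pose at the moment of the call.
- env.job_done(): hands the job in, once; it reports no verdict.
The state is a dict: "t": time; "joints": joint angles; "qvel": joint speeds; "tau": joint torques, N m; "eef_pos": TCP position; "tcp_rot": TCP orientation; "ft_force": force on the tool from outside, world axes, zero at the start; "moment": the same for the moment, N m; "opening": opening from 0.0 (shut) to 1.0 (fully open).
Only numpy, scipy, OpenCV 4.12 (cv2) and the standard library are available. Lean on these libraries where they do the work, as an engineer would, in place of code of your own. Each camera call takes 0.05 s, during which the arm holds its last target.

## Task

Get the spring clip off the upright rod of the clamping fixture: draw the steel wedge out of its stand, slide it down between the clip's bow and the rod, flat face against the rod, until the clip is spread and comes right off the rod, then put the wedge back fully home and upright in its stand. Touch the fixture and the clip with nothing but the wedge, and go gently by feel: never load them with more than about 25 N.

Things in the scene. Friction and masses are not known exactly. Their poses are not given: they have to be found in the camera images.
- fixture: fixed bridge-shaped fixture, 120 mm (x) x 118 mm (y, over its feet), flat aluminium top at z = 60 mm; origin: centre of its underside on the worktop. On top lies a dark 64 x 56 x 6 mm carriage with rod, clip and guide rails. The whole carriage is clamped anywhere within 4 mm either way of nominal along x; this shift is NOT in any measured pose: feel for the rod
- rod_nominal (a point): fixed point of the fixture at x = +15 mm, y = 0, z = 92 mm: where the middle of the rod's top would be if the carriage stood at nominal (the real rod is up to 4 mm off along the fixture's x). Rod: upright, steel, 16 mm diameter, standing 26 mm out of the carriage
- gap_nominal (a point): fixed point of the fixture at x = +5.25 mm, y = 0, z = 75 mm: middle of the gap's mouth at nominal (shifts with the carriage). The gap is 3.5 mm between the rod's -x side and the clip's bow (bow 5 mm thick, 29 mm long in y, z = 67 to 75 mm). Below it a slot, from the rod's edge 24 mm towards -x and 16 mm wide, goes right through to the worktop: the wedge can go 45 mm deep
- clip (a joint): travel of the spring clip off the rod along the fixture's -x (its guide rails allow no other way), m: 0 = fully on, about 0.013 = off and slack, end stop 0.016. Two sprung legs run from the bow's ends past the rod, with nubs behind it. The wedge must push the bow about 7 mm, then the springs push it off the rest. Driving the wedge takes about 3 to 10 N
- wedge: loose steel wedge, black handle, 136 mm long, about 0.12 kg, point down in its stand; origin: bottom of the blade on the handle's axis, z up. Blade 8 mm wide (y), 66 mm long: +x face flat and upright (x = +7 mm), -x face slopes: 2 mm thick at the tip, 14 mm from 52 mm up. Collar 26 x 20 mm, z = 66 to 72 mm. Handle 18 mm (x) x 20 mm (y), z = 72 to 136 mm
- wedge_tip (a point): middle of the wedge's 2 mm tip edge (at x = +6 mm, y = 0, z = 0 of the wedge)
- stand: fixed grey block 60 x 56 mm, 72 mm high; origin: centre of its underside. An upright hole 18 mm (x) x 12 mm (y) goes right through its middle; the wedge is home when its collar sits on the block's top, its tip then 6 mm above the worktop and its x axis along the stand's x axis, either way round
Things that resemble listed ones, but are neither listed nor needed, are in the scene too. What is shaped like the fixture but pink is not meant.

How it is judged (in metres and radians):
On the way, in this order (a step that is already met when the one before it is completed fails the run):
1. the wedge's tip has entered the gap between the clip's bow and the rod (z of wedge_tip in the frame of fixture between 0.03 and 0.0715 m and x of wedge_tip in the frame of fixture between -0.012 and 0.012 m and y of wedge_tip in the frame of fixture between -0.009 and 0.009 m).
2. the clip has come off the rod (value of joint clip above 0.0105 m), for 0.2 s.
At the end, for the whole second after the job is handed in: the clip is off the rod (its travel more than 10.5 mm) and the wedge stands released, at rest and upright (within 0.1 rad) in its stand, fully home (within 3 mm of its seat, within 6 mm of the hole's middle) (value of joint clip above 0.0105 m and horizontal distance between wedge and stand below 0.006 m and z of wedge in the frame of stand below 0.009 m and angle between wedge's own z axis and vertical below 0.1 rad and linear speed of wedge below 0.02 m/s); the robot touches nothing.
It fails at once if the wedge loads the fixture, its rod or its clip with more than 28 N (contact force between wedge and fixture above 28 N).
It fails at once if the gripper or the arm touches the fixture or the clip (contact force between any of the fingers, the arm and fixture above 1 N).
It also fails if it takes over 64 s, if anything falls off the work surface, if the arm or the gripper's body presses on something with over 40 N, if the wrist force passes 120 N, or if a joint passes its speed limit or range.

## Working session

There is one attempt and no reset: what is moved stays moved. The work goes in short steps, Python scripts to look and compute and a tool call to move; the robot and the scene stay as the last step left them, time stands still between calls to the robot, and variables do not carry over. Pictures are saved under pics/ and viewed, and the job is handed in when it is done.

Besides the shell and the picture viewer there is one more tool, called as name([rows], argument=value, ...), one row to a line, values as JSON. play_rows: Moves the arm, as the interface text tells. Its arguments: {"type":"object","properties":{"targets":{"type":"array","items":{"type":"object","properties":{"linear":{"type":"array","items":{"type":"number"}},"turn":{"type":"number"}}}},"hand":{"type":"number"}},"required":["targets"]}

```bash
mkdir -p pics; cat > h.py <<'E'
import numpy as np, cv2
from cell import env
def shot(name,fn):
    P=env.camera_params(name); im,d=env.read_camera(name)
    cv2.imwrite('pics/'+fn+'.png',im[:,:,::-1]); np.savez('pics/'+fn+'.npz',im=im,d=d,**{k:np.array(v) for k,v in P.items()})
    return im,d,P
def load(fn):
    z=np.load('pics/'+fn+'.npz'); return z['im'],z['d'],{k:z[k] for k in('fx','fy','cx','cy','R','t')}
def plane(P,u,v,z):
    R=np.array(P['R']);t=np.array(P['t']);c=-R.T@t
    r=R.T@np.array([(u-P['cx'])/P['fx'],(v-P['cy'])/P['fy'],1.0]); return c+r*(z-c[2])/r[2]
def cloud(d,P):
    R=np.array(P['R']);t=np.array(P['t'])
    v,u=np.mgrid[:d.shape[0],:d.shape[1]]
    X=np.stack([(u-P['cx'])/P['fx']*d,(v-P['cy'])/P['fy']*d,d],-1)
    return (X-t)@R
def proj(P,X):
    c=np.array(P['R'])@np.array(X)+np.array(P['t']); return c[0]/c[2]*P['fx']+P['cx'],c[1]/c[2]*P['fy']+P['cy']
E
python3 - <<'E'
from h import *
for n in('scene','top','wrist'):
    im,d,P=shot(n,n+'0'); print(n,P['fx'],-np.array(P['R']).T@P['t'],(d>0).mean())
print(env.state())
E
```

```text
scene 539.7842249331457 [ 686.42790062 -832.5916324  1045.15161229] 0.9960416666666667
top 417.623542587586 [ 393.37461066  -17.43480815 1311.70468634] 0.9958843537414966
wrist 362.69213629036557 [ 264.56969559 -573.3368154   384.07071273] 0.9957780612244898
{'t': 0.15, 'joints': array([-1.37758993e+00,  4.91420597e-01,  1.55927129e+00, -2.00331770e-05,
        1.09172345e+00, -1.05553725e-01]), 'qvel': array([-1.16149025e-03, -4.03512238e-03, -2.59422333e-03,  5.49417309e-05,
        2.08063220e-04, -4.33300004e-04]), 'tau': array([ 1.60634634e-03, -6.12895131e+01, -2.58279043e+01,  6.92035072e-02,
        4.73055511e-02, -6.69251381e-05]), 'eef_pos': array([ 183.98619287, -597.19989188,  291.80942397]), 'tcp_rot': array([-3.14077268e+00, -6.90040233e-05,  2.98769339e-01]), 'ft_force': array([ 0.4424434 ,  0.1144077 , -1.12185302]), 'moment': array([-0.00706956, -0.01063147, -0.0161855 ]), 'opening': 0.9974067783290268}
```

View pics/scene0.png

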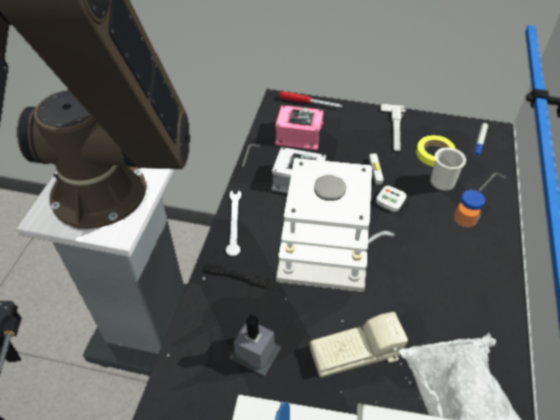

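View pics/top0.png

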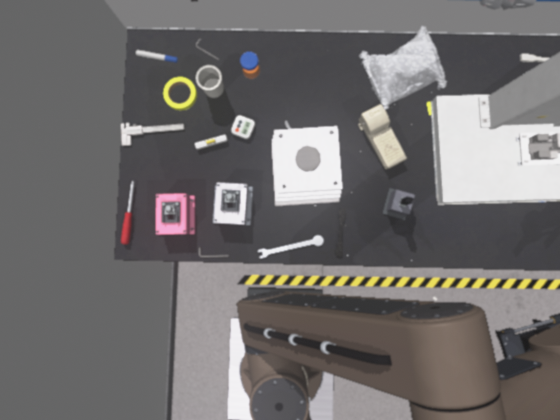

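View pics/wrist0.png

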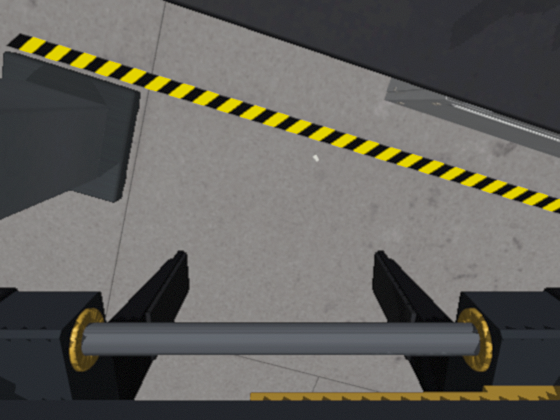

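Candidates: wedge in its stand is the grey block with a black handle at top (400,203). Fixture: white or aluminium at top (233,203), against the pink decoy at (174,213). The tall plate stack at (307,165) is neither. I'll check these in a close crop.

```bash
python3 - <<'E'
from h import *
im,d,P=load('top0')
a=im[170:240,195:285];b=im[170:240,365:435]
f=lambda x:cv2.resize(x,(360,360),interpolation=cv2.INTER_CUBIC)
c=im[170:240,140:210]
si,sd,sP=load('scene0')
e=si[140:205,255:335];g=si[310:380,220:290]
cv2.imwrite('pics/crop0.png',np.hstack([f(a)[:, :],f(b)])[:,:,::-1]); cv2.imwrite('pics/crop1.png',np.hstack([f(e),f(g)])[:,:,::-1])
C=cloud(d,P)
for n,(u,v) in dict(fixture=(233,203),pink=(174,213),stack=(307,180),stackTop=(307,158),handle=(407,200),stand=(395,210),table=(350,180),phone=(378,120),glass=(209,75)).items(): print(n,C[v,u].round(),'max z near',C[v-15:v+15,u-15:u+15,2].max().round())
# fixture region heights
sub=C[175:235,205:260]; m=(sub[...,2]>52)&(sub[...,2]<68); print('fixtop',sub[m].reshape(-1,3).mean(0),sub[m].min(0),sub[m].max(0))
E
```

```text
fixture [500. 157.  63.] max z near 1312.0
pink [465. 330.  77.] max z near 1312.0
stack [553. -59. 212.] max z near 1312.0
stackTop [608. -57. 234.] max z near 1312.0
handle [ 512. -341.  148.] max z near 1312.0
stand [ 490. -327.   69.] max z near 1312.0
table [ 587. -202.    0.] max z near 1312.0
phone [ 763. -276.   66.] max z near 1312.0
glass [908. 251.  33.] max z near 1312.0
fixtop [497.89518859 165.52551618  61.45406508] [440.09284794 119.31809611  52.23485742] [561.39481138 212.58249047  67.93663017]
```

View pics/crop0.png

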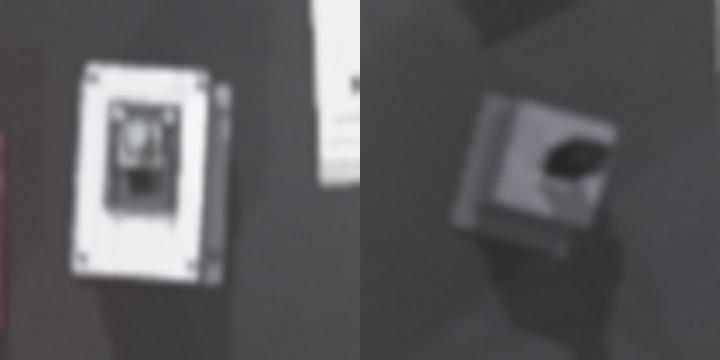

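View pics/crop1.png

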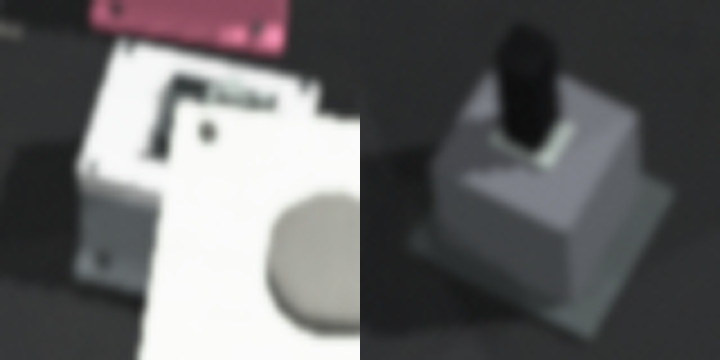

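```bash
python3 - <<'E'
from h import *
im,d,P=load('top0'); C=cloud(d,P)
v,u=np.mgrid[:420,:560]
def rect(box,z0,z1,zp,extra=None):
    u0,u1,v0,v1=box
    m=(u>=u0)&(u<u1)&(v>=v0)&(v<v1)&(C[...,2]>z0)&(C[...,2]<z1)
    if extra is not None:m&=extra
    pts=np.array([plane(P,a,b,zp)[:2] for a,b in zip(u[m],v[m])],np.float32)
    print(m.sum(),cv2.minAreaRect(pts), pts.min(0),pts.max(0))
print('fixture');rect((205,265,175,240),55,66,60)
bright=im.min(2)>150
rect((205,265,175,240),52,68,60,bright)
print('stand');rect((380,420,180,225),66,80,72)
print('stack');rect((262,350,115,210),195,245,220)
print('whitebox');rect((430,560,60,210),15,400,60)
print(C[150,470],C[190,450],C[100,520],C[60,540], C[150,545])
R=np.array(env.camera_params('wrist')['R']);print(R.round(3))
E
```

```text
fixture
869 ((500.2977600097656, 166.0499267578125), (90.7606430053711, 120.13337707519531), 88.05867767333984) [440.12775 119.16423] [560.8848 212.8703]
805 ((500.2977600097656, 166.0499267578125), (90.7606430053711, 120.13337707519531), 88.05867767333984) [440.12775 119.16423] [560.8848 212.8703]
stand
303 ((514.837158203125, -347.0587158203125), (57.86994552612305, 60.96354675292969), 75.17533111572266) [ 481.47372 -382.4889 ] [ 549.52167 -314.50485]
stack
4030 ((607.3353881835938, -58.484230041503906), (170.16213989257812, 168.17572021484375), 5.026353359222412) [ 515.9707 -148.1108] [698.7362   31.99184]
whitebox
15345 ((737.3640747070312, -635.9071655273438), (445.51849365234375, 395.3033447265625), 0.985035240650177) [ 511.50278 -829.7    ] [ 963.4881 -435.7096]
[ 675.53602713 -550.9821717    68.70540791] [ 553.73728066 -491.31528646   65.71974132] [ 779.31475713 -620.57285587  218.66513474] [ 982.86109667 -798.9711164    15.20875921] [ 661.37810497 -724.33438467  150.02721358]
[[ 0.295 -0.956 -0.001]
 [-0.913 -0.282  0.296]
 [-0.283 -0.087 -0.955]]
```

play_rows([
  {"linear":[45,-22,0],"turn":0.06},
  {"linear":[90,-44,0],"turn":0.13},
  {"linear":[135,-65,0],"turn":0.2},
  {"linear":[180,-87,0],"turn":0.27},
  {"linear":[225,-108,0],"turn":0.34},
  {"linear":[270,-130,0],"turn":0.41},
  {"linear":[310,-148,0],"turn":0.48},
  {"linear":[330,-159,0],"turn":0.55},
  {"linear":[330,-159,0],"turn":0.55},
  {"linear":[330,-159,0],"turn":0.55},
])

```text
t: 1.4
eef_pos: [452.2, -348.6, 292.1]
tcp_rot: [3.141, 0.0, -0.25]
ft_force: [-0.0, 0.6, -0.4]
opening: 1.0
```

```bash
python3 - <<'E'
from h import *
im,d,P=shot('wrist','w1'); s=env.state(); print(s['t'],s['eef_pos'],s['tcp_rot'],s['joints'],s['ft_force'])
E
```

```text
1.45 [ 452.00848881 -348.83771659  292.13538795] [ 3.14147529e+00  2.43358817e-04 -2.50878902e-01] [-7.72876957e-01  4.14287084e-01  1.69403023e+00 -2.59678492e-04
  1.03342779e+00  1.04893120e+00] [ 0.05642747  0.14758249 -0.50029841]
```

View pics/w1.png

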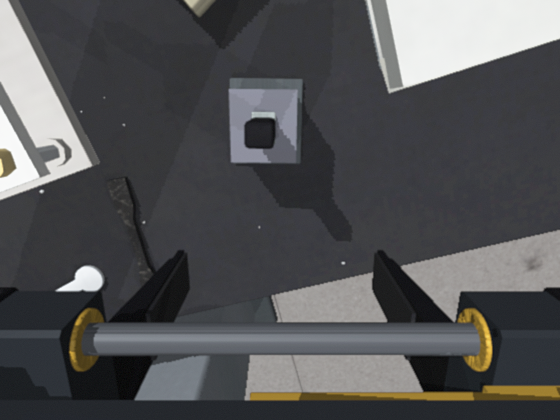

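The stand's top spans about (230..301, 88..163), square to the image. The handle is at (259,133), with a light collar edge behind it at (262,116). I'll zoom in and measure.

```bash
python3 - <<'E'
from h import *
im,d,P=load('w1'); C=cloud(d,P)
c=im[70:175,215:320]; cv2.imwrite('pics/w1c.png',cv2.resize(c,(600,600),interpolation=cv2.INTER_CUBIC)[:,:,::-1])
v,u=np.mgrid[:420,:560]
def rect(n,m,zp):
    m=m&(u>215)&(u<320)&(v>70)&(v<175)
    pts=np.array([plane(P,a,b,zp)[:2] for a,b in zip(u[m],v[m])],np.float32)
    r=cv2.minAreaRect(pts); print(n,m.sum(),r,'z',np.median(C[m][:,2]), 'pix',u[m].min(),u[m].max(),v[m].min(),v[m].max())
Z=C[...,2]
rect('handle',(Z>136)&(Z<155),142)
rect('stand',(Z>68)&(Z<75),72)
rect('collar',(Z>75.3)&(Z<82),78)
g=im.min(2)
rect('collarcol',(g>150),78)
for a in [(262,116),(259,133),(240,100)]: print(a,im[a[1],a[0]],C[a[1],a[0]])
E
```

```text
handle 821 ((516.28466796875, -351.3471374511719), (19.796184539794922, 17.384994506835938), 75.70455169677734) z 141.4786684706202 pix 244 274 121 148
stand 3800 ((516.9390258789062, -351.03338623046875), (55.95970916748047, 59.924827575683594), 75.20997619628906) z 71.84878741659679 pix 229 297 89 162
collar 134 ((516.5608520507812, -351.68194580078125), (18.80613136291504, 24.122190475463867), 75.45947265625) z 77.67655503352641 pix 252 275 112 142
collarcol 122 ((526.4913940429688, -353.42431640625), (18.807540893554688, 3.941359281539917), 75.70677185058594) z 77.67655503352641 pix 251 274 112 117
(262, 116) [167 178 178] [ 525.47340888 -352.77573474   78.81705961]
(259, 133) [38 39 41] [ 517.18330494 -351.52153275  140.30032936]
(240, 100) [135 137 150] [ 542.04055695 -338.17881512   72.00868404]
```

View pics/w1c.png

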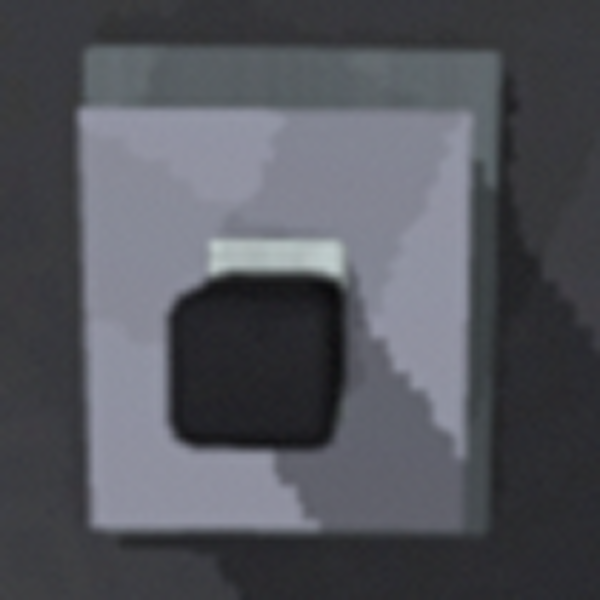

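play_rows([
  {"linear":[31,-7,0],"turn":0.007},
  {"linear":[63,-13.5,0],"turn":0.007},
  {"linear":[63,-13.5,40],"turn":0.007},
  {"linear":[63,-13.5,80],"turn":0.007},
  {"linear":[63,-13.5,108],"turn":0.007},
  {"linear":[63,-13.5,120],"turn":0.007},
  {"linear":[63,-13.5,120],"turn":0.007},
])

```text
t: 2.33
eef_pos: [516.6, -351.3, 172.1]
tcp_rot: [-3.141, 0.001, -0.259]
ft_force: [-0.2, -0.2, 0.1]
opening: 1.002
```

play_rows([
  {"linear":[0,0,0]},
  {"linear":[0,0,0]},
  {"linear":[0,0,0]},
  {"linear":[0,0,0]},
  {"linear":[0,0,0]},
  {"linear":[0,0,0]},
], hand=5)

```text
validation failed for argument at $.ta...
```

```bash
python3 - <<'E'
from h import *
im,d,P=shot('wrist','w2'); s=env.state(); print(s['t'],s['eef_pos'],s['tcp_rot'],s['opening']*95.1,s['ft_force'],s['moment'])
E
```

```text
2.375 [ 516.94705267 -351.41763168  172.93394426] [ 3.14115720e+00 -7.45444998e-04 -2.58572139e-01] 95.07506279093799 [ 0.53116649 -0.13853954  0.73923637] [0.10416767 0.00983373 0.04047965]
```

View pics/w2.png

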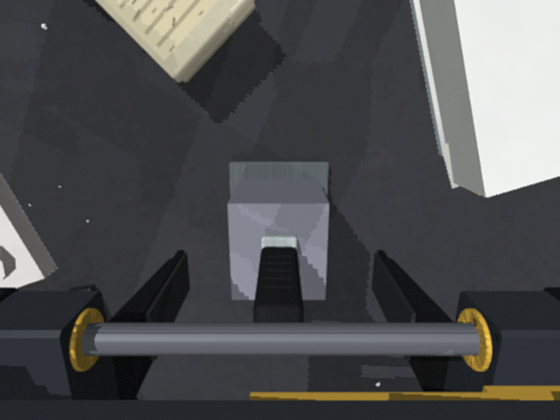

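The handle at (278,280) sits centred between the open fingers. The close call was refused because "turn" was missing, so I'll send it again.

play_rows([
  {"linear":[0,0,0],"turn":0},
  {"linear":[0,0,0],"turn":0},
  {"linear":[0,0,0],"turn":0},
  {"linear":[0,0,0],"turn":0},
  {"linear":[0,0,0],"turn":0},
  {"linear":[0,0,0],"turn":0},
], hand=5)

```text
t: 3.12
eef_pos: [517.0, -350.8, 172.2]
tcp_rot: [3.142, 0.0, -0.258]
ft_force: [-0.8, 1.0, -0.2]
opening: 0.427
```

play_rows([
  {"linear":[0,0,0],"turn":0},
  {"linear":[0,0,0],"turn":0},
  {"linear":[0,0,0],"turn":0},
  {"linear":[0,0,0],"turn":0},
  {"linear":[0,0,0],"turn":0},
])

```text
t: 3.75
eef_pos: [516.9, -350.8, 172.2]
tcp_rot: [3.142, 0.0, -0.258]
ft_force: [0.4, 1.2, -1.4]
opening: 0.208
```

play_rows([
  {"linear":[0,0,0],"turn":0},
  {"linear":[0,0,-10],"turn":0},
  {"linear":[0,0,-25],"turn":0},
  {"linear":[0,0,-50],"turn":0},
  {"linear":[0,0,-75],"turn":0},
  {"linear":[0,0,-100],"turn":0},
  {"linear":[0,0,-120],"turn":0},
  {"linear":[0,0,-128],"turn":0},
  {"linear":[0,0,-128],"turn":0},
])

```text
t: 4.88
eef_pos: [516.9, -350.7, 300.8]
tcp_rot: [3.141, -0.001, -0.258]
ft_force: [0.1, -0.1, -4.0]
opening: 0.213
```

```bash
python3 - <<'E'
from h import *
im,d,P=shot('wrist','w3'); s=env.state(); print(s['t'],s['eef_pos'],s['tcp_rot'],s['opening']*95.1,s['ft_force'],s['moment'])
cv2.imwrite('pics/w3c.png',cv2.resize(im[140:340,180:380],(600,600),interpolation=cv2.INTER_CUBIC)[:,:,::-1])
E
```

```text
4.925 [ 516.79924637 -350.67500276  300.06068937] [-3.14153436e+00  1.84167944e-04 -2.58266244e-01] 19.800378077746153 [-0.13083283 -0.01949789 -1.934845  ] [ 0.05117974  0.02551641 -0.01687489]
```

View pics/w3c.png

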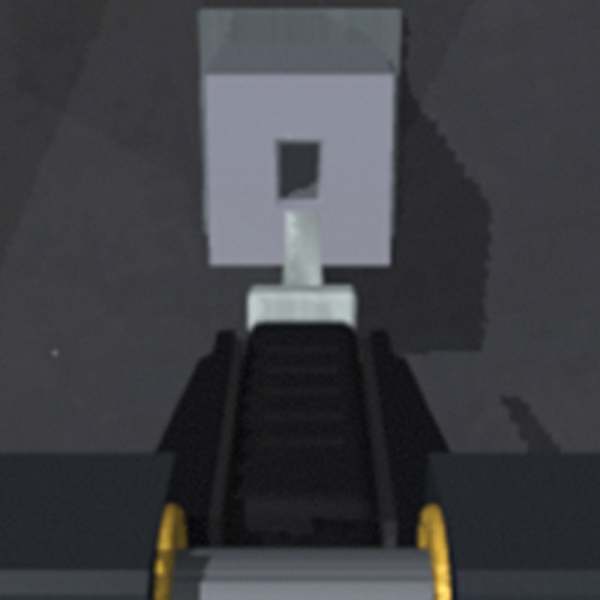

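```bash
python3 - <<'E'
from h import *
im,d,P=load('w3'); C=cloud(d,P)
y=-0.258; X=np.array([np.cos(y),np.sin(y)]); c=np.array([516.5,-351.0])
for s in(1,-1):
    print('tip x',6*s,[np.round(proj(P,[*(c+X*a*s),z]),1) for a,z in((7,134),(5,134),(7,200),(-7,200),(-7,186))])
# holes
print('hole',[np.round(proj(P,[*(c+X*a),72]),1) for a in(9,-9)])
for v in range(206,240,3): print(v,im[v,281],C[v,281].round(1), ((C[v,281][:2]-c)@X).round(1))
E
```

```text
tip x 6 [array([279.6, 209.5]), array([279.6, 212.1]), array([279.4, 242.6]), array([279.4, 265. ]), array([279.5, 255.2])]
tip x -6 [array([279.6, 227.2]), array([279.6, 224.7]), array([279.4, 265. ]), array([279.4, 242.6]), array([279.5, 234. ])]
hole [array([279.6, 187.8]), array([279.6, 206.8])]
206 [120 124 134] [ 507.7 -350.    70. ] -8.8
209 [140 142 155] [ 505.3 -349.4   71.5] -11.2
212 [144 152 152] [ 522.4 -353.7  138.3] 6.4
215 [147 156 156] [ 523.  -353.8  147.5] 7.0
218 [152 162 163] [ 523.1 -353.8  154.6] 7.1
221 [154 165 165] [ 522.7 -353.7  160.1] 6.7
224 [161 170 170] [ 522.8 -353.7  166.6] 6.8
227 [160 170 170] [ 522.6 -353.6  172. ] 6.6
230 [158 167 167] [ 522.8 -353.7  178.3] 6.8
233 [152 162 161] [ 523.  -353.7  184.1] 7.0
236 [132 142 142] [ 528.5 -355.1  204.2] 12.7
239 [176 186 186] [ 527.5 -354.8  206. ] 11.6
```

The blade's flat face is on tool +x (world +x side), so no flip is needed. The stack is 234 high, so I'll pass in front of it at x≈440.

play_rows([
  {"linear":[-20,-22,0],"turn":0},
  {"linear":[-50,-57,0],"turn":0},
  {"linear":[-82,-92,0],"turn":0},
  {"linear":[-113,-126,0],"turn":0},
  {"linear":[-125,-170,0],"turn":0},
  {"linear":[-137,-214,0],"turn":-0.03},
  {"linear":[-149,-260,0],"turn":-0.06},
  {"linear":[-161,-306,0],"turn":-0.1},
  {"linear":[-173,-352,0],"turn":-0.14},
  {"linear":[-185,-398,0],"turn":-0.18},
  {"linear":[-196,-440,0],"turn":-0.21},
  {"linear":[-203,-467,0],"turn":-0.224},
  {"linear":[-206,-480,0],"turn":-0.224},
  {"linear":[-206,-480,0],"turn":-0.224},
  {"linear":[-206,-480,0],"turn":-0.224},
])

```text
t: 6.8
eef_pos: [440.4, 165.1, 300.0]
tcp_rot: [3.141, 0.0, -0.035]
ft_force: [-0.2, 0.9, -0.8]
opening: 0.211
```

```bash
python3 - <<'E'
from h import *
im,d,P=shot('wrist','w4'); s=env.state(); print(s['t'],s['eef_pos'],s['tcp_rot'],s['opening']*95.1,s['ft_force'],s['moment'])
E
```

```text
6.85 [440.41785889 165.03161825 300.08969308] [ 3.14132457e+00  2.25177968e-04 -3.54365552e-02] 19.707742206104246 [-0.99177491 -1.04189359 -1.19051803] [0.02668211 0.09576617 0.02819034]
```

View pics/w4.png

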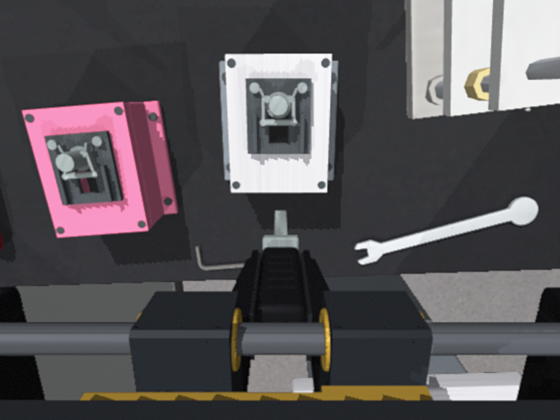

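The white fixture is at (279,125) with the rod top near (278,104). The pink decoy is on the left at (85,165). Next I'll measure the fixture rectangle and the rod.

```bash
python3 - <<'E'
from h import *
im,d,P=load('w4'); C=cloud(d,P)
cv2.imwrite('pics/w4c.png',cv2.resize(im[70:165,235:325],(760,800)[:2],interpolation=cv2.INTER_CUBIC)[:600+200:,:,::-1][:600])
v,u=np.mgrid[:420,:560]; Z=C[...,2]
def rect(n,m,zp):
    m=m&(u>205)&(u<350)&(v>45)&(v<200)
    k=cv2.connectedComponentsWithStats(m.astype(np.uint8)); l=1+np.argmax(k[2][1:,4]); m=k[1]==l
    pts=np.array([plane(P,a,b,zp)[:2] for a,b in zip(u[m],v[m])],np.float32)
    r=cv2.minAreaRect(pts); print(n,m.sum(),r,'z',np.median(Z[m]),u[m].min(),u[m].max(),v[m].min(),v[m].max())
    return m
rect('plate',(im.min(2)>150)&(abs(Z-60)<6),60)
m=rect('rod',(Z>88)&(Z<96),92)
pts=np.array([plane(P,a,b,92)[:2] for a,b in zip(u[m],v[m])],np.float32);print('rod circ',cv2.minEnclosingCircle(pts))
rect('carriage+',(Z>63)&(Z<70),66)
E
```

```text
plate 8737 ((502.2852478027344, 163.67105102539062), (89.96417999267578, 119.13418579101562), 88.13248443603516) z 59.827768542055985 225 331 54 191
rod 309 ((520.7921142578125, 162.8258819580078), (14.846458435058594, 14.907000541687012), 42.08369827270508) z 91.61952511274488 269 288 95 115
rod circ ((520.8116455078125, 162.90304565429688), 7.778156757354736)
carriage+ 2955 ((510.85400390625, 163.3922882080078), (56.00186538696289, 63.116477966308594), 88.0285873413086) z 65.84878754547657 246 311 78 153
```

View pics/w4c.png

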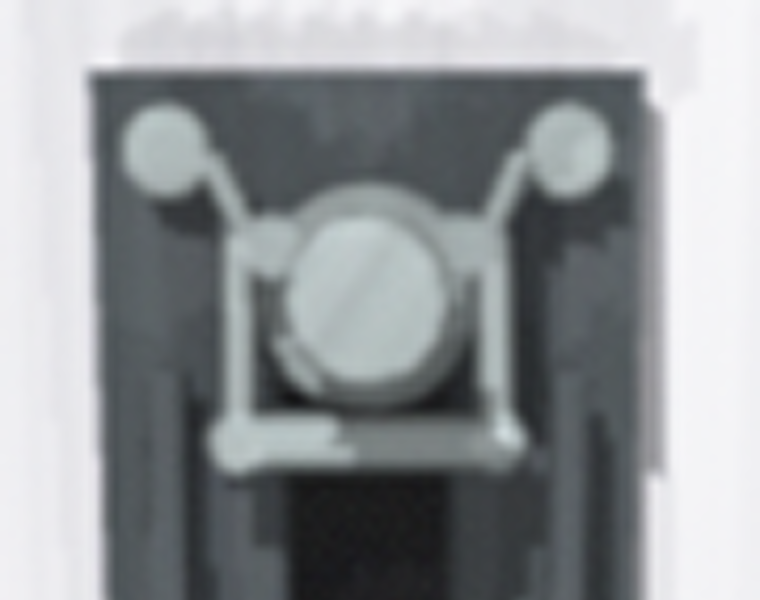

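play_rows([
  {"linear":[20,0,0],"turn":0.0},
  {"linear":[45,-1,10],"turn":0.0},
  {"linear":[60,-1,25],"turn":0.0},
  {"linear":[60,-1,38],"turn":0.0},
  {"linear":[60,-1,38],"turn":0.0},
  {"linear":[60,-1,38],"turn":0.0},
])

```text
t: 7.6
eef_pos: [499.9, 164.9, 262.5]
tcp_rot: [3.142, -0.0, -0.034]
ft_force: [0.6, 0.5, -1.1]
opening: 0.21
```

```bash
python3 - <<'E'
from h import *
im,d,P=shot('wrist','w5'); s=env.state(); print(s['t'],s['eef_pos'],s['tcp_rot'],s['opening']*95.1,s['ft_force'],s['moment'])
cv2.imwrite('pics/w5c.png',cv2.resize(im[130:290,200:360],(720,600)[:2],interpolation=cv2.INTER_CUBIC)[:,:,::-1])
C=cloud(d,P)
v,u=np.mgrid[:420,:560]; Z=C[...,2]
m=(Z>88)&(Z<95)&(C[...,0]>510)&(C[...,0]<535)&(abs(C[...,1]-163)<12)
pts=np.array([plane(P,a,b,92)[:2] for a,b in zip(u[m],v[m])],np.float32);print('rod circ',m.sum(),cv2.minEnclosingCircle(pts))
for vv in range(195,260,3): print(vv,im[vv,280],C[vv,280].round(1))
E
```

```text
7.65 [500.05137448 164.94732856 262.67016886] [-3.14154160e+00 -5.62636883e-04 -3.39532044e-02] 19.86722448516697 [ 0.94052479  0.54241286 -1.3544924 ] [-0.00996292  0.00879623 -0.03986501]
rod circ 344 ((521.4456176757812, 163.35511779785156), 8.099081993103027)
195 [178 190 190] [516.2 163.7  90.9]
198 [170 180 180] [514.  163.7  91.4]
201 [115 123 123] [507.1 164.   75. ]
204 [87 91 92] [483.1 164.8  -0.8]
207 [33 32 36] [4.803e+02 1.649e+02 4.000e-01]
210 [94 99 98] [506.1 164.   96.4]
213 [136 143 144] [506.  164.  103.7]
216 [137 146 147] [506.2 164.  111.5]
219 [142 151 151] [505.8 164.  116.9]
222 [142 150 150] [506.  164.  123.9]
225 [142 150 150] [505.9 164.  129.9]
228 [136 145 146] [506.1 164.  136.3]
231 [131 139 139] [506.  164.  141.5]
234 [125 132 132] [506.1 164.  147. ]
237 [148 155 157] [511.8 163.8 167. ]
240 [153 162 162] [510.9 163.8 169.2]
243 [151 159 160] [508.7 163.9 168.2]
246 [126 133 134] [507.3 163.9 169.1]
249 [16 17 20] [508.  163.9 175. ]
252 [20 17 22] [508.2 163.9 179.5]
255 [23 24 24] [508.4 163.9 183.8]
258 [21 20 26] [508.2 163.9 186.9]
```

View pics/w5c.png

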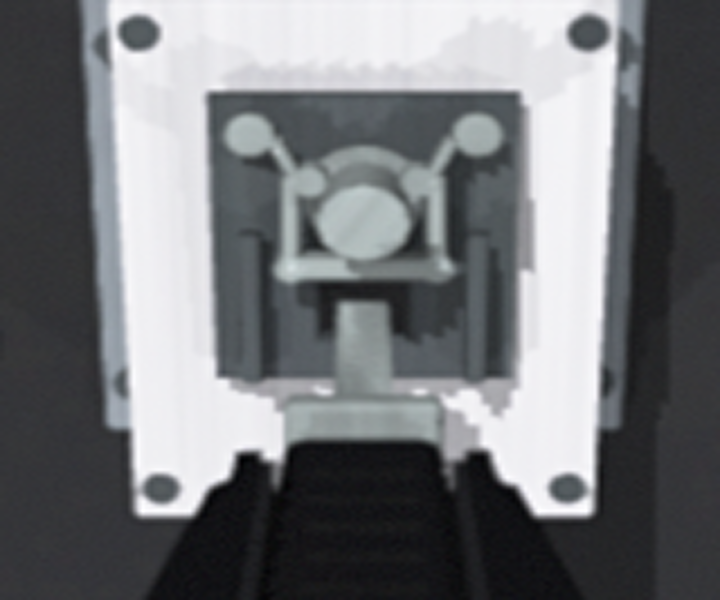

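play_rows([
  {"linear":[0,0,7],"turn":0},
  {"linear":[2.5,0,13.5],"turn":0},
  {"linear":[5,0,13.5],"turn":0},
  {"linear":[5.5,0,13.5],"turn":0},
  {"linear":[5.5,0,13.5],"turn":0},
  {"linear":[5.5,0,13.5],"turn":0},
])

```text
t: 8.4
eef_pos: [505.8, 164.7, 248.8]
tcp_rot: [3.142, -0.0, -0.034]
ft_force: [0.1, 0.4, -1.0]
opening: 0.209
```

play_rows([
  {"linear":[0.25,0,0],"turn":0},
  {"linear":[0.5,0,0],"turn":0},
  {"linear":[0.5,0,0],"turn":0},
])

```text
t: 8.78
eef_pos: [506.4, 164.6, 248.7]
tcp_rot: [3.141, 0.0, -0.034]
ft_force: [0.9, 0.1, -1.9]
opening: 0.209
```

play_rows([
  {"linear":[0.2,0,0],"turn":0},
  {"linear":[0.4,0,0],"turn":0},
  {"linear":[0.4,0,0],"turn":0},
])

```text
t: 9.15
eef_pos: [506.7, 164.6, 248.7]
tcp_rot: [3.142, 0.0, -0.034]
ft_force: [-1.1, -0.2, -1.4]
opening: 0.209
```

play_rows([
  {"linear":[0.2,0,0],"turn":0},
  {"linear":[0.4,0,0],"turn":0},
  {"linear":[0.4,0,0],"turn":0},
])

```text
t: 9.52
eef_pos: [506.9, 164.6, 248.6]
tcp_rot: [3.141, 0.001, -0.034]
ft_force: [-2.1, -0.2, -0.4]
opening: 0.206
```

```bash
python3 - <<'E'
from h import *
im,d,P=shot('wrist','w6'); s=env.state(); print(s['t'],s['eef_pos'],s['ft_force'],s['moment'])
cv2.imwrite('pics/w6c.png',cv2.resize(im[160:260,230:330],(600,600)[:2],interpolation=cv2.INTER_CUBIC)[:,:,::-1])
E
```

```text
9.575 [506.96243029 164.61810632 248.6210156 ] [-1.41717579  0.80567728 -1.59733361] [ 0.06301533  0.52687742 -0.02276042]
```

View pics/w6c.png

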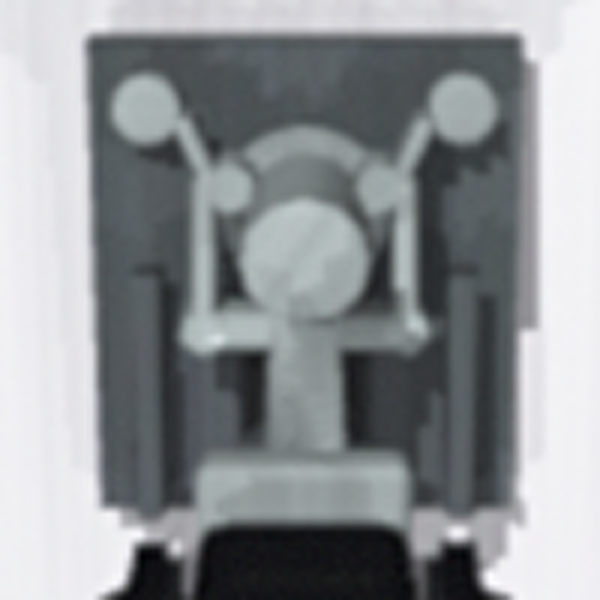

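Moment My jumped to 0.53 N m, which means about 3 N against the rod. In the picture the blade is centred on the rod. I'll back off 0.6 mm and lower it.

play_rows([
  {"linear":[-0.6,0,0],"turn":0},
  {"linear":[-0.6,0,1.5],"turn":0},
  {"linear":[-0.6,0,3],"turn":0},
  {"linear":[-0.6,0,4.5],"turn":0},
  {"linear":[-0.6,0,6],"turn":0},
  {"linear":[-0.6,0,6.5],"turn":0},
])

```text
t: 10.32
eef_pos: [506.5, 164.6, 242.1]
tcp_rot: [3.141, 0.0, -0.034]
ft_force: [0.3, 0.7, -0.9]
opening: 0.208
```

```bash
cat > st.py <<'E'
from cell import env
s=env.state(); print(s['t'],s['eef_pos'].round(2),s['ft_force'].round(1),s['moment'].round(2),round(s['opening']*95.1,2))
E
python3 st.py
```

```text
10.325 [506.55 164.62 242.07] [ 0.3  0.7 -0.9] [ 0.04  0.05 -0.03] 19.76
```

play_rows([
  {"linear":[0,0,0.5],"turn":0},
  {"linear":[0,0,1],"turn":0},
  {"linear":[0,0,1],"turn":0},
])

```text
t: 10.7
eef_pos: [506.5, 164.6, 241.2]
tcp_rot: [3.141, -0.0, -0.034]
ft_force: [-0.3, 0.4, -1.3]
opening: 0.208
```

```bash
python3 st.py
```

```text
10.7 [506.54 164.63 241.18] [-0.3  0.4 -1.3] [0.03 0.01 0.  ] 19.78
```

play_rows([
  {"linear":[0,0,0.5],"turn":0},
  {"linear":[0,0,1],"turn":0},
  {"linear":[0,0,1],"turn":0},
])

```text
t: 11.08
eef_pos: [506.5, 164.6, 240.2]
tcp_rot: [3.142, -0.0, -0.034]
ft_force: [-0.3, -0.0, -1.3]
opening: 0.208
```

```bash
python3 st.py
```

```text
11.075 [506.54 164.62 240.16] [-0.3 -0.  -1.3] [-0.01  0.03  0.01] 19.79
```

play_rows([
  {"linear":[0,0,0.5],"turn":0},
  {"linear":[0,0,1],"turn":0},
  {"linear":[0,0,1.5],"turn":0},
  {"linear":[0,0,2],"turn":0},
  {"linear":[0,0,2],"turn":0},
])

```text
t: 11.7
eef_pos: [506.5, 164.6, 238.2]
tcp_rot: [3.141, 0.0, -0.034]
ft_force: [-0.2, -0.0, -2.0]
opening: 0.208
```

```bash
python3 st.py
```

```text
11.7 [506.54 164.61 238.17] [-0.2 -0.  -2. ] [0.05 0.02 0.03] 19.79
```

play_rows([
  {"linear":[0,0,0.5],"turn":0},
  {"linear":[0,0,1],"turn":0},
  {"linear":[0,0,1.5],"turn":0},
  {"linear":[0,0,2],"turn":0},
  {"linear":[0,0,2],"turn":0},
])

```text
t: 12.32
eef_pos: [506.5, 164.6, 236.2]
tcp_rot: [3.141, 0.0, -0.034]
ft_force: [0.3, 0.1, -1.1]
opening: 0.209
```

```bash
python3 st.py
```

```text
12.325 [506.53 164.62 236.17] [ 0.3  0.1 -1.1] [-0.01  0.02  0.04] 19.88
```

play_rows([
  {"linear":[0,0,0.5],"turn":0},
  {"linear":[0,0,1],"turn":0},
  {"linear":[0,0,1.5],"turn":0},
  {"linear":[0,0,2],"turn":0},
  {"linear":[0,0,2.5],"turn":0},
  {"linear":[0,0,3],"turn":0},
])

```text
t: 13.08
eef_pos: [506.7, 164.6, 233.3]
tcp_rot: [-3.142, -0.0, -0.034]
ft_force: [1.1, -0.1, -0.3]
opening: 0.21
```

```bash
python3 st.py
```

```text
13.075 [506.68 164.63 233.27] [ 1.1 -0.1 -0.3] [ 0.04 -0.19  0.06] 19.95
```

play_rows([
  {"linear":[0,0,0.5],"turn":0},
  {"linear":[0,0,1],"turn":0},
  {"linear":[0,0,1.5],"turn":0},
  {"linear":[0,0,2],"turn":0},
])

```text
t: 13.58
eef_pos: [506.7, 164.7, 231.4]
tcp_rot: [-3.142, -0.001, -0.034]
ft_force: [0.4, 0.1, 5.2]
opening: 0.21
```

```bash
python3 st.py
```

```text
13.575 [506.69 164.67 231.43] [0.4 0.1 5.2] [-0.01 -0.1   0.  ] 19.98
```

play_rows([
  {"linear":[0,0,0.5],"turn":0},
  {"linear":[0,0,1],"turn":0},
  {"linear":[0,0,1.5],"turn":0},
  {"linear":[0,0,2],"turn":0},
])

```text
t: 14.08
eef_pos: [506.7, 164.7, 229.3]
tcp_rot: [-3.142, -0.001, -0.034]
ft_force: [0.5, -0.1, 4.3]
opening: 0.209
```

```bash
python3 st.py
```

```text
14.075 [506.67 164.65 229.28] [ 0.5 -0.1  4.3] [ 0.05 -0.23 -0.03] 19.9
```

play_rows([
  {"linear":[0,0,0.5],"turn":0},
  {"linear":[0,0,1],"turn":0},
  {"linear":[0,0,1.5],"turn":0},
  {"linear":[0,0,2],"turn":0},
  {"linear":[0,0,2.5],"turn":0},
  {"linear":[0,0,3],"turn":0},
  {"linear":[0,0,3.5],"turn":0},
  {"linear":[0,0,4],"turn":0},
])

```text
t: 15.08
eef_pos: [506.6, 164.6, 225.2]
tcp_rot: [3.142, -0.0, -0.034]
ft_force: [2.6, -0.1, 3.5]
opening: 0.214
```

```bash
python3 st.py
```

```text
15.075 [506.63 164.62 225.16] [ 2.6 -0.1  3.5] [-0.04 -0.73  0.04] 20.3
```

play_rows([
  {"linear":[0,0,0.5],"turn":0},
  {"linear":[0,0,1],"turn":0},
  {"linear":[0,0,1.5],"turn":0},
  {"linear":[0,0,2],"turn":0},
  {"linear":[0,0,2.5],"turn":0},
  {"linear":[0,0,3],"turn":0},
  {"linear":[0,0,3.5],"turn":0},
  {"linear":[0,0,4],"turn":0},
])

```text
t: 16.08
eef_pos: [506.6, 164.6, 221.2]
tcp_rot: [3.142, -0.0, -0.034]
ft_force: [4.1, 0.2, 2.0]
opening: 0.206
```

```bash
python3 st.py
```

```text
16.075 [506.59 164.62 221.15] [4.1 0.2 2. ] [-0.04 -0.98  0.02] 19.58
```

play_rows([
  {"linear":[0.1,0,0],"turn":0},
  {"linear":[0.2,0,0.5],"turn":0},
  {"linear":[0.3,0,1],"turn":0},
  {"linear":[0.3,0,1.5],"turn":0},
  {"linear":[0.3,0,2],"turn":0},
])

```text
t: 16.7
eef_pos: [506.7, 164.6, 219.1]
tcp_rot: [3.141, 0.0, -0.034]
ft_force: [2.6, 0.0, 1.7]
opening: 0.21
```

```bash
python3 - <<'E'
from h import *
import st
im,d,P=shot('wrist','w7')
cv2.imwrite('pics/w7c.png',cv2.resize(im[160:280,220:340],(600,600)[:2],interpolation=cv2.INTER_CUBIC)[:,:,::-1])
C=cloud(d,P)
for vv in range(205,262,3): print(vv,im[vv,280],C[vv,280].round(1))
E
```

```text
16.7 [506.71 164.61 219.11] [2.6 0.  1.7] [ 0.09 -0.59 -0.02] 20.01
205 [186 197 198] [527.8 163.2  91.6]
208 [183 193 194] [526.  163.3  92.3]
211 [175 185 187] [524.  163.3  92.3]
214 [171 181 182] [521.6 163.4  91. ]
217 [175 187 187] [519.7 163.5  91.1]
220 [177 189 189] [518.  163.5  92.2]
223 [147 155 156] [515.6 163.6  91.1]
226 [130 139 138] [513.7 163.7  91.5]
229 [135 142 143] [512.6 163.7  94.2]
232 [130 138 139] [512.6 163.7  99.6]
235 [111 118 117] [519.1 163.5 121.9]
238 [166 176 175] [517.7 163.5 122.9]
241 [150 159 160] [516.7 163.6 125. ]
244 [152 160 161] [515.1 163.6 125.3]
247 [71 75 77] [514.5 163.6 128.2]
250 [18 20 21] [515.1 163.6 133.8]
253 [19 20 20] [515.5 163.6 138.5]
256 [21 22 24] [514.7 163.6 140.6]
259 [19 18 23] [514.8 163.6 144.4]
```

View pics/w7c.png

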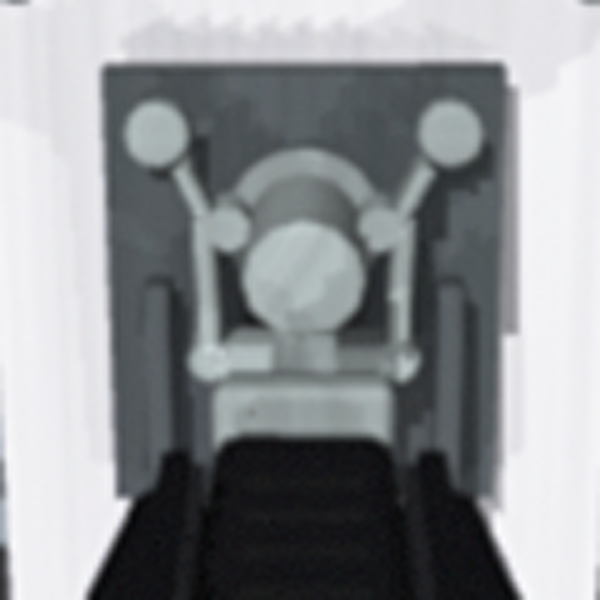

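The bow is being pushed off as the wedge goes down, and the blade is flat on the rod. Continuing.

play_rows([
  {"linear":[0.1,0,0.5],"turn":0},
  {"linear":[0.1,0,1],"turn":0},
  {"linear":[0.2,0,1.5],"turn":0},
  {"linear":[0.2,0,2],"turn":0},
  {"linear":[0.2,0,2.5],"turn":0},
  {"linear":[0.2,0,3],"turn":0},
  {"linear":[0.2,0,3.5],"turn":0},
  {"linear":[0.2,0,4],"turn":0},
])

```text
t: 17.75
eef_pos: [506.8, 164.6, 215.1]
tcp_rot: [3.141, 0.001, -0.034]
ft_force: [-0.8, 0.4, 1.0]
opening: 0.211
```

```bash
python3 st.py
```

```text
17.75 [506.84 164.58 215.05] [-0.8  0.4  1. ] [ 0.08  0.24 -0.01] 20.09
```

play_rows([
  {"linear":[0,0,0.5],"turn":0},
  {"linear":[0,0,1],"turn":0},
  {"linear":[0,0,1.5],"turn":0},
  {"linear":[0,0,2],"turn":0},
  {"linear":[0,0,2.5],"turn":0},
  {"linear":[0,0,3],"turn":0},
  {"linear":[0,0,3.5],"turn":0},
  {"linear":[0,0,4],"turn":0},
])

```text
t: 18.75
eef_pos: [506.9, 164.6, 211.1]
tcp_rot: [3.141, 0.0, -0.034]
ft_force: [-3.0, 1.1, -0.7]
opening: 0.211
```

```bash
python3 st.py
```

```text
18.75 [506.93 164.6  211.1 ] [-3.   1.1 -0.7] [ 0.02  0.71 -0.03] 20.11
```

play_rows([
  {"linear":[0,0,0.5],"turn":0},
  {"linear":[0,0,1],"turn":0},
  {"linear":[0,0,1.5],"turn":0},
  {"linear":[0,0,2],"turn":0},
  {"linear":[0,0,2.5],"turn":0},
  {"linear":[0,0,3],"turn":0},
  {"linear":[0,0,3.5],"turn":0},
  {"linear":[0,0,4],"turn":0},
])

```text
t: 19.75
eef_pos: [506.9, 164.6, 207.1]
tcp_rot: [3.141, 0.0, -0.034]
ft_force: [-3.9, 0.2, 0.5]
opening: 0.209
```

```bash
python3 - <<'E'
from h import *
import st
im,d,P=shot('wrist','w8')
cv2.imwrite('pics/w8c.png',cv2.resize(im[160:280,220:340],(600,600)[:2],interpolation=cv2.INTER_CUBIC)[:,:,::-1])
E
```

```text
19.75 [506.94 164.59 207.13] [-3.9  0.2  0.5] [0.05 1.18 0.02] 19.9
```

View pics/w8c.png

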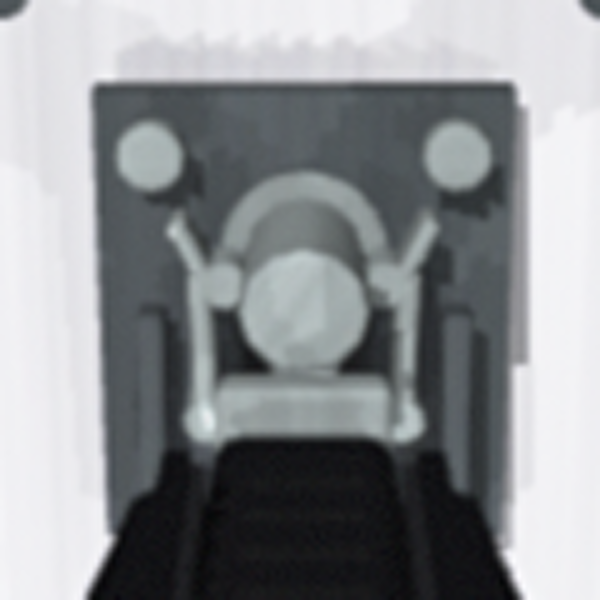

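play_rows([
  {"linear":[-0.1,0,0.5],"turn":0},
  {"linear":[-0.2,0,1],"turn":0},
  {"linear":[-0.3,0,1.5],"turn":0},
  {"linear":[-0.3,0,2],"turn":0},
  {"linear":[-0.3,0,2.5],"turn":0},
  {"linear":[-0.3,0,3],"turn":0},
])

```text
t: 20.55
eef_pos: [506.8, 164.6, 204.2]
tcp_rot: [3.142, -0.0, -0.034]
ft_force: [-2.9, 0.5, 0.1]
opening: 0.212
```

```bash
python3 - <<'E'
from h import *
import st
im,d,P=shot('wrist','w9')
cv2.imwrite('pics/w9c.png',cv2.resize(im[160:280,220:340],(600,600)[:2],interpolation=cv2.INTER_CUBIC)[:,:,::-1])
E
```

```text
20.55 [506.82 164.63 204.18] [-2.9  0.5  0.1] [ 0.06  0.86 -0.02] 20.12
```

View pics/w9c.png

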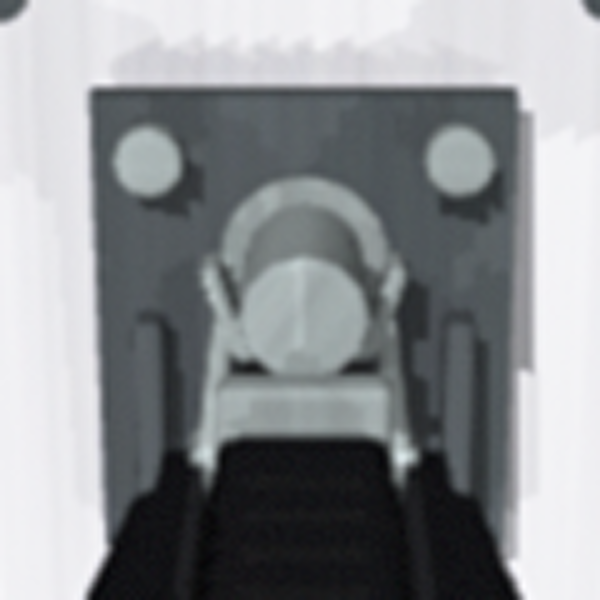

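play_rows([
  {"linear":[-0.1,0,0.5],"turn":0},
  {"linear":[-0.2,0,1],"turn":0},
  {"linear":[-0.2,0,1.5],"turn":0},
  {"linear":[-0.2,0,2],"turn":0},
  {"linear":[-0.2,0,2],"turn":0},
  {"linear":[-0.2,0,2],"turn":0},
])

```text
t: 21.35
eef_pos: [506.7, 164.6, 202.2]
tcp_rot: [3.142, -0.0, -0.034]
ft_force: [-0.7, 0.2, -0.8]
opening: 0.21
```

```bash
python3 - <<'E'
from h import *
import st
im,d,P=shot('wrist','w10')
cv2.imwrite('pics/w10c.png',cv2.resize(im[160:280,220:340],(600,600)[:2],interpolation=cv2.INTER_CUBIC)[:,:,::-1])
for f,(a,b) in dict(w6=(205/6+230,330/6+160),w7=(210/5+220,360/5+160),w8=(202/5+220,420/5+160),w9=(203/5+220,455/5+160)).items():
    print(f,plane(load(f)[2],a,b,77).round(1))
E
```

```text
21.35 [506.7  164.6  202.22] [-0.7  0.2 -0.8] [ 0.09  0.25 -0.02] 19.99
w6 [507.8 176.   77. ]
w7 [504.7 176.4  77. ]
w8 [500.9 177.1  77. ]
w9 [497.2 177.   77. ]
```

View pics/w10c.png

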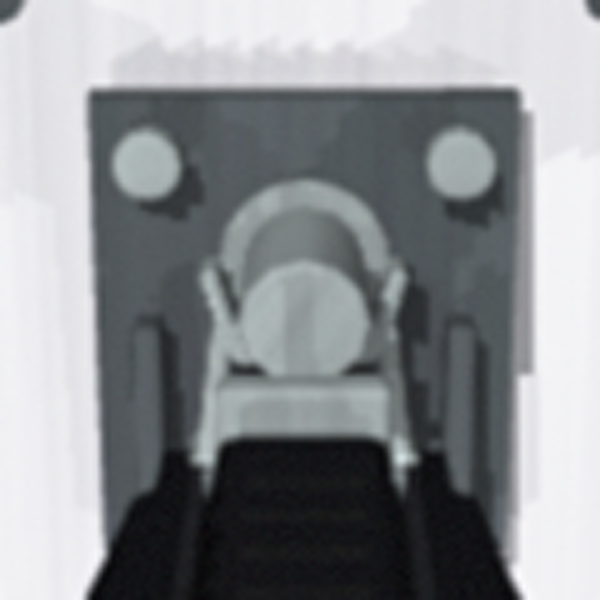

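The forces have fallen away and the bow has moved at least 10.6 mm, so the clip has sprung off. Drawing the wedge up.

play_rows([
  {"linear":[-0.4,0,0],"turn":0},
  {"linear":[-0.4,0,-2],"turn":0},
  {"linear":[-0.4,0,-5],"turn":0},
  {"linear":[-0.4,0,-10],"turn":0},
  {"linear":[-0.4,0,-15],"turn":0},
  {"linear":[-0.4,0,-20],"turn":0},
])

```text
t: 22.15
eef_pos: [506.2, 164.6, 222.7]
tcp_rot: [3.142, -0.0, -0.034]
ft_force: [0.7, -0.1, -1.2]
opening: 0.212
```

```bash
python3 st.py
```

```text
22.15 [506.18 164.64 222.68] [ 0.7 -0.1 -1.2] [0.02 0.01 0.  ] 20.12
```

play_rows([
  {"linear":[0,0,-10],"turn":0},
  {"linear":[0,0,-20],"turn":0},
  {"linear":[0,0,-30],"turn":0},
  {"linear":[0,0,-42],"turn":0},
  {"linear":[-20,0,-60],"turn":0},
  {"linear":[-45,0,-75],"turn":0},
  {"linear":[-67,0,-78],"turn":0},
  {"linear":[-67,0,-78],"turn":0},
  {"linear":[-67,0,-78],"turn":0},
])

```text
t: 23.28
eef_pos: [439.8, 167.0, 300.5]
tcp_rot: [-3.142, -0.001, -0.034]
ft_force: [1.0, 0.1, -0.7]
opening: 0.207
```

```bash
python3 - <<'E'
from h import *
im,d,P=shot('wrist','w11'); s=env.state(); print(s['t'],s['eef_pos'],s['tcp_rot'],s['opening']*95.1,s['ft_force'],s['moment'])
cv2.imwrite('pics/w11c.png',cv2.resize(im[60:270,200:360],(600,800)[:2],interpolation=cv2.INTER_CUBIC)[:,:,::-1][:600])
cv2.imwrite('pics/w11d.png',cv2.resize(im[180:270,230:330],(600,540),interpolation=cv2.INTER_CUBIC)[:,:,::-1])
C=cloud(d,P)
v,u=np.mgrid[:420,:560]; Z=C[...,2]
m=(Z>88)&(Z<96)&(u>260)&(u<300)&(v<150)
pts=np.array([plane(P,a,b,92)[:2] for a,b in zip(u[m],v[m])],np.float32);print('rod',cv2.minEnclosingCircle(pts))
for vv in range(120,150,2): print(vv,im[vv,270],C[vv,270].round(1))
for vv in range(205,250,3): print(vv,im[vv,280],C[vv,280].round(1))
E
```

```text
23.325 [439.88201722 166.92430228 300.24232783] [ 3.14156141e+00 -3.48281784e-04 -3.43416897e-02] 19.734016877405068 [-0.47277879  0.30127983 -1.72879181] [ 0.02120947  0.06777965 -0.00499705]
rod ((520.755126953125, 163.0458526611328), 7.7685723304748535)
120 [54 57 59] [507.9 172.9  65. ]
122 [48 52 54] [506.3 172.9  66.3]
124 [42 44 47] [504.4 173.   63.8]
126 [37 40 42] [502.9 173.   66.7]
128 [44 47 48] [501.  173.2  64.6]
130 [45 48 51] [499.4 173.2  66.1]
132 [38 40 42] [497.6 173.3  65.3]
134 [152 161 162] [496.6 173.1  74.2]
136 [183 195 195] [495.  173.1  74.3]
138 [171 183 183] [493.4 173.2  75.3]
140 [70 75 77] [490.6 173.6  64.9]
142 [54 57 60] [488.9 173.6  65.7]
144 [58 62 66] [487.1 173.7  65.2]
146 [61 65 67] [485.4 173.8  65.5]
148 [60 62 67] [483.7 173.8  65.9]
205 [37 36 39] [411.7 167.4   0.7]
208 [34 35 39] [ 4.080e+02  1.675e+02 -1.000e-01]
211 [138 145 145] [446.2 166.1 137.2]
214 [137 145 145] [446.1 166.1 144.3]
217 [139 148 148] [446.1 166.1 151.2]
220 [144 152 153] [446.2 166.1 158.2]
223 [145 153 153] [445.9 166.1 163.6]
226 [144 151 152] [445.8 166.1 169.6]
229 [136 143 144] [446.1 166.1 176.2]
232 [132 140 140] [446.1 166.1 181.5]
235 [119 126 127] [452.5 165.9 203.7]
238 [166 175 176] [452.  165.9 207.2]
241 [151 160 160] [449.3 166.  204.7]
244 [153 162 162] [448.3 166.  206.8]
247 [72 76 77] [448.  166.  210.3]
```

View pics/w11c.png

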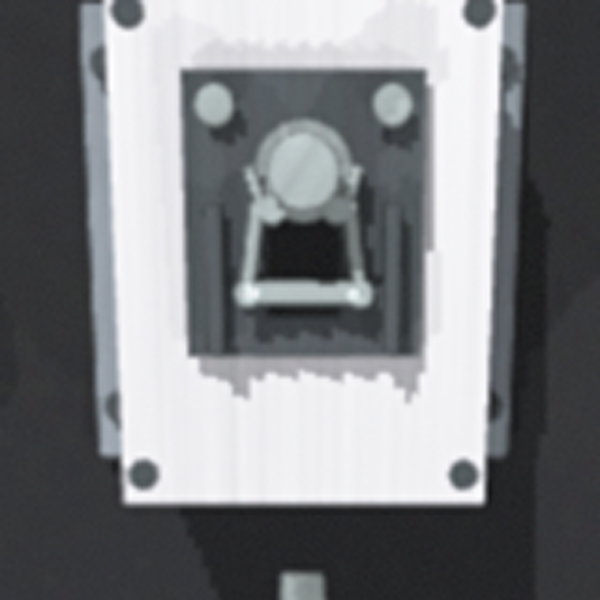

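The clip is off: the bow's near edge is at x≈497, 16 mm from the rod face, so it has travelled about 12.6 mm. The wedge is still upright in the grip. Carrying it back along the same route.

play_rows([
  {"linear":[1,20,0],"turn":0.0},
  {"linear":[2,58,0],"turn":0.03},
  {"linear":[3,100,0],"turn":0.06},
  {"linear":[5,145,0],"turn":0.09},
  {"linear":[6,190,0],"turn":0.12},
  {"linear":[8,235,0],"turn":0.15},
  {"linear":[9,280,0],"turn":0.18},
  {"linear":[11,325,0],"turn":0.2},
  {"linear":[13,367,0],"turn":0.224},
  {"linear":[33,405,0],"turn":0.224},
  {"linear":[55,440,0],"turn":0.224},
  {"linear":[74,477,0],"turn":0.224},
  {"linear":[88,503,0],"turn":0.224},
  {"linear":[94.6,514.8,0],"turn":0.224},
  {"linear":[94.6,514.8,0],"turn":0.224},
  {"linear":[94.6,514.8,0],"turn":0.224},
])

```text
t: 25.32
eef_pos: [515.9, -350.0, 300.2]
tcp_rot: [-3.141, 0.0, -0.258]
ft_force: [-0.4, 1.0, -1.8]
opening: 0.211
```

```bash
python3 - <<'E'
from h import *
im,d,P=shot('wrist','w12'); s=env.state(); print(s['t'],s['eef_pos'],s['tcp_rot'],s['opening']*95.1,s['ft_force'],s['moment'])
cv2.imwrite('pics/w12c.png',cv2.resize(im[140:340,180:380],(600,600),interpolation=cv2.INTER_CUBIC)[:,:,::-1])
C=cloud(d,P)
for vv in range(210,240,4): print(vv,im[vv,280],C[vv,280].round(1))
E
```

```text
25.375 [ 515.914758   -349.91910258  300.3987331 ] [-3.14146790e+00  1.43579281e-04 -2.57628950e-01] 19.89538845457168 [-1.09938626  0.68888933 -1.25926216] [ 0.0148646   0.02401173 -0.03369958]
210 [144 149 157] [ 521.6 -352.1  133.5]
214 [150 159 160] [ 521.7 -352.1  143.7]
218 [155 165 166] [ 521.6 -352.1  152.8]
222 [162 171 172] [ 522.1 -352.2  162.7]
226 [159 167 168] [ 521.7 -352.1  169.7]
230 [153 161 162] [ 522.  -352.2  178. ]
234 [142 150 151] [ 521.8 -352.1  184.6]
238 [178 188 188] [ 527.1 -353.6  205.6]
```

View pics/w12c.png

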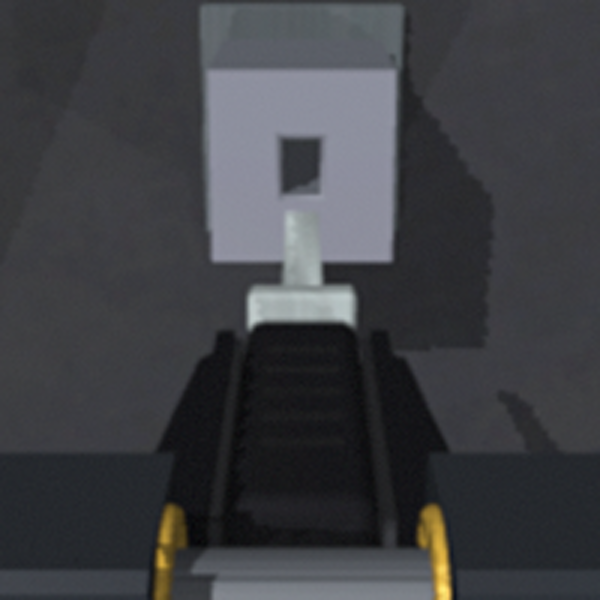

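play_rows([
  {"linear":[1.2,0.6,5],"turn":0},
  {"linear":[1.2,0.6,20],"turn":0},
  {"linear":[1.2,0.6,38],"turn":0},
  {"linear":[1.2,0.6,50],"turn":0},
  {"linear":[1.2,0.6,60],"turn":0},
  {"linear":[1.2,0.6,68],"turn":0},
  {"linear":[1.2,0.6,76],"turn":0},
  {"linear":[1.2,0.6,80],"turn":0},
])

```text
t: 26.38
eef_pos: [517.1, -351.7, 219.8]
tcp_rot: [3.142, 0.0, -0.258]
ft_force: [-0.3, -0.1, -2.1]
opening: 0.209
```

```bash
python3 st.py
```

```text
26.375 [ 517.11 -351.69  219.82] [-0.3 -0.1 -2.1] [0.06 0.01 0.03] 19.88
```

play_rows([
  {"linear":[0,0,6],"turn":0},
  {"linear":[0,0,12],"turn":0},
  {"linear":[0,0,18],"turn":0},
  {"linear":[0,0,24],"turn":0},
  {"linear":[0,0,30],"turn":0},
  {"linear":[0,0,36],"turn":0},
  {"linear":[0,0,41],"turn":0},
  {"linear":[0,0,43],"turn":0},
  {"linear":[0,0,44],"turn":0},
  {"linear":[0,0,44],"turn":0},
])

```text
t: 27.62
eef_pos: [517.2, -351.7, 176.3]
tcp_rot: [3.141, -0.0, -0.258]
ft_force: [0.1, -0.9, -1.7]
opening: 0.21
```

```bash
python3 st.py
```

```text
27.625 [ 517.17 -351.71  176.32] [ 0.1 -0.9 -1.7] [ 0.03 -0.05 -0.06] 20.01
```

play_rows([
  {"linear":[0,-0.8,1],"turn":0},
  {"linear":[0,-0.8,2],"turn":0},
  {"linear":[0,-0.8,3],"turn":0},
  {"linear":[0,-0.8,3.5],"turn":0},
  {"linear":[0,-0.8,3.5],"turn":0},
])

```text
t: 28.25
eef_pos: [517.3, -350.9, 172.7]
tcp_rot: [3.142, 0.0, -0.258]
ft_force: [-0.7, 0.7, -1.6]
opening: 0.209
```

```bash
python3 st.py
```

```text
28.25 [ 517.32 -350.93  172.68] [-0.7  0.7 -1.6] [ 0.07 -0.    0.  ] 19.9
```

play_rows([
  {"linear":[0,0,0.4],"turn":0},
  {"linear":[0,0,0.8],"turn":0},
  {"linear":[0,0,0.8],"turn":0},
])

```text
t: 28.62
eef_pos: [517.4, -351.0, 172.2]
tcp_rot: [3.141, -0.0, -0.258]
ft_force: [-0.7, 1.1, 2.1]
opening: 0.209
```

```bash
python3 st.py
```

```text
28.625 [ 517.37 -350.96  172.19] [-0.7  1.1  2.1] [ 0.16  0.21 -0.03] 19.87
```

Seated: Fz turned positive at TCP z 172.2, the same height as when I first gripped it. Releasing.

play_rows([
  {"linear":[0,0,0],"turn":0},
  {"linear":[0,0,0],"turn":0},
  {"linear":[0,0,0],"turn":0},
  {"linear":[0,0,0],"turn":0},
  {"linear":[0,0,0],"turn":0},
  {"linear":[0,0,0],"turn":0},
  {"linear":[0,0,0],"turn":0},
  {"linear":[0,0,0],"turn":0},
], hand=90)

```text
t: 29.62
eef_pos: [517.3, -350.9, 172.0]
tcp_rot: [3.142, -0.0, -0.258]
ft_force: [-0.0, -1.0, 0.2]
opening: 0.938
```

play_rows([
  {"linear":[0,0,-10],"turn":0},
  {"linear":[0,0,-35],"turn":0},
  {"linear":[0,0,-75],"turn":0},
  {"linear":[0,0,-120],"turn":0},
  {"linear":[-30,0,-128],"turn":0},
  {"linear":[-64,0,-128],"turn":0},
  {"linear":[-64,0,-128],"turn":0},
  {"linear":[-64,0,-128],"turn":0},
])

```text
t: 30.62
eef_pos: [455.9, -334.9, 300.6]
tcp_rot: [3.141, -0.001, -0.258]
ft_force: [-0.8, -0.1, -0.6]
opening: 0.947
```

```bash
python3 - <<'E'
from h import *
im,d,P=shot('wrist','w13'); C=cloud(d,P); s=env.state(); print(s['t'],s['eef_pos'],s['opening'],s['ft_force'])
c=im[70:190,215:335]; cv2.imwrite('pics/w13c.png',cv2.resize(c,(600,600),interpolation=cv2.INTER_CUBIC)[:,:,::-1])
v,u=np.mgrid[:420,:560]
def rect(n,m,zp):
    m=m&(u>215)&(u<335)&(v>60)&(v<190)
    pts=np.array([plane(P,a,b,zp)[:2] for a,b in zip(u[m],v[m])],np.float32)
    print(n,m.sum(),cv2.minAreaRect(pts),'z',np.median(C[m][:,2]))
Z=C[...,2]
rect('handle',(Z>136)&(Z<155),142)
rect('stand',(Z>68)&(Z<75),72)
rect('collar',(Z>75.3)&(Z<82),78)
im2,_,_=shot('top','top2')
cv2.imwrite('pics/top2c.png',cv2.resize(im2[165:240,190:290],(800,600),interpolation=cv2.INTER_CUBIC)[:,:,::-1])
E
```

```text
30.675 [ 456.07630588 -334.87061342  300.25494962] 0.9478620275348477 [-0.13470952  0.22144205 -0.02232964]
handle 753 ((516.9269409179688, -351.6895751953125), (19.13897132873535, 17.289037704467773), 75.22384643554688) z 141.48973152320676
stand 3671 ((516.827880859375, -351.0126037597656), (55.932044982910156, 59.70597457885742), 75.22364807128906) z 71.83070768677797
collar 121 ((526.4323120117188, -354.63226318359375), (19.31781768798828, 4.0516276359558105), 75.22757720947266) z 77.6608991281211
```

View pics/w13c.png

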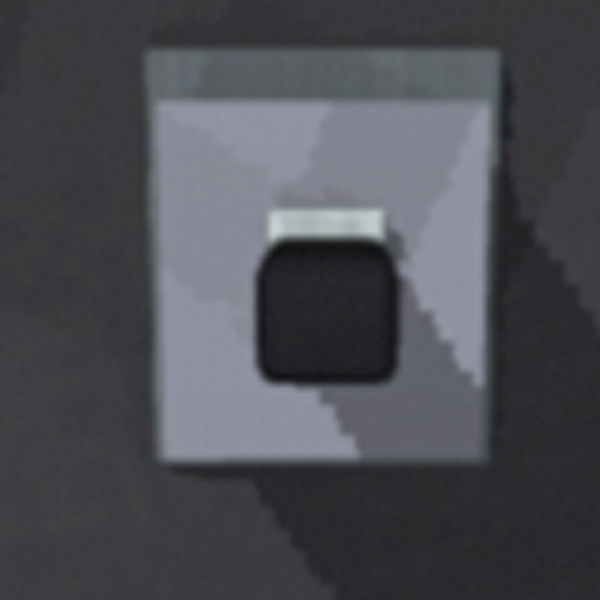

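View pics/top2c.png

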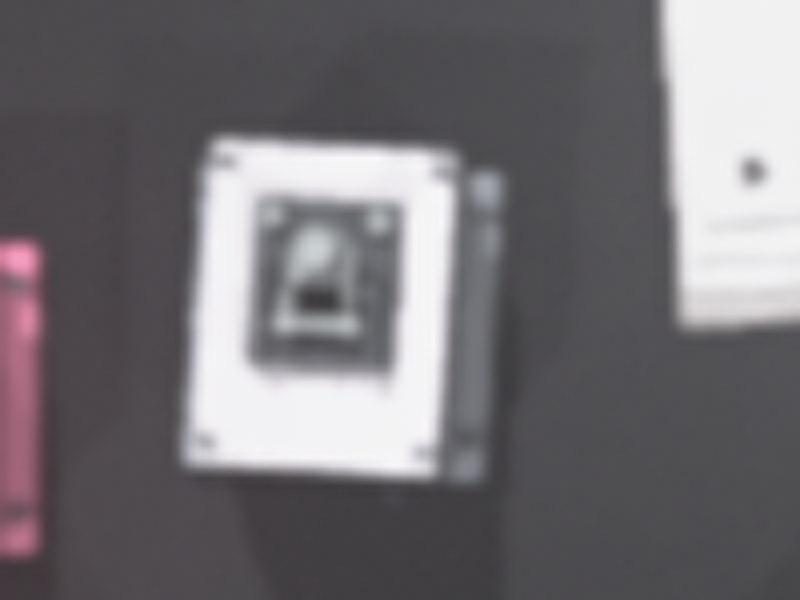

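The wedge stands home: handle top at 141.5 mm as at the start, centre within about 0.7 mm of the stand's, and square to it. The top view shows the clip off the rod. Handing in.

```bash
python3 -c "
from cell import env
print(env.job_done(), env.state()['t'])"
```

```text
the job is handed in; nothing more can be done
the job is handed in; nothing more can be done
```

The spring clip is off the rod and the wedge is back home in its stand. I handed the job in at about 31 s of the 64 s allowed; no verdict was reported.

**What I did:** I drew the wedge out and saw from the wrist camera that its flat face already pointed the right way. I felt for the rod with about 3 N; the carriage sat about 3.5 mm off nominal. I then drove the wedge down to about 39 mm below the gap's mouth until the clip sprang off. The drive force read about 6 N at most, and the sideways force read about 4 N. These are readings taken at the end of each short move, so I cannot rule out a brief higher load in between.

**Last checks:**
- **Clip:** it has travelled about 12.6 mm (10.5 mm needed). The top camera also showed it off the rod after the wedge was back in its stand.
- **Wedge seating:** the handle top is at 141.5 mm, the same as at the start, and its centre is within about 0.7 mm of the stand's.
- **Upright:** it stands square to the stand and looks upright. I did not measure its tilt separately.
- **Gripper:** open and well clear of everything.

**Problems:** one gripper-close call was refused because "turn" was missing, and I sent it again. On the way back the tool sat about 0.9 mm to one side in the stand's hole; I corrected that before seating the wedge, and it met no resistance. No final check failed or disagreed.

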